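# Check the set angle of a drilling angle plate with a digital level

### The job

The tilting angle plate has been set for drilling and its slope has to be checked. Clear the two metal offcuts off its sloping top into the scrap tray; then take the digital level by its sides, set it on the top with its length running straight up and down the slope, tilt it by feel until its whole base lies flush, and finish while still gripping it there with a light steady push, so the reading can be taken. Do not ram the level against the plate, and leave the hammer, the screwdriver and the oil bottle alone.

Things in the scene. Friction and masses are not known exactly. Their poses are not given: they have to be found in the camera images.
- angle_plate: The cast-iron base of a tilting angle plate, 150 (x) x 190 (y) x 16 mm, fixed to the bench. Two cheeks carry the tilting top on a horizontal pivot along its y axis, 62 mm above the bench. Origin: centre of its underside. The top slopes down towards its -x side (more or less towards the robot).
- face (a point): The centre of the upper face of the tilting steel top, about 108 mm above the bench. Its x axis runs straight up the slope, y along the level pivot, z square out of the face. The top is 150 mm (x) by 180 mm (y), 18 mm thick, with three open slots 10 mm wide and 8 mm deep running along x, centred at y = -50, 0 and 50 mm. Its slope, anywhere from 11 to 24 degrees, is locked hard and does not yield to a push.
- bar_end: Offcut of aluminium bar, 44 (x) x 28 (y) x 26 (z) mm, about 85 g, lying flat on the sloping top. Origin: centre of its underside.
- hex_end: Offcut of brass hexagon bar, 30 mm across the flats, 26 mm tall (z), about 165 g, standing on the sloping top. Two of its flats face +y and -y of its own frame, the others follow every 60 degrees. Origin: centre of its underside.
- scrap_tray: Open grey steel scrap tray, outside 160 (x) x 200 (y) x 55 mm tall, walls and floor 4 mm, fixed to the bench. Origin: centre of its underside.
- level: Pocket digital level: a black bar 100 (x) x 26 (y) x 48 (z) mm with a flat aluminium base rail, display at its +x end and buttons at its -x end on both long sides; 145 to 225 g. It stands on its base on the bench. Origin: centre of its base; z up from the base. Best gripped across its 26 mm width at the middle of its length, where the sides are plain. It may point either way along the slope.
- hammer: Hammer, 260 mm long, lying on the bench beyond the angle plate. Origin: middle of its length, on the bench; handle to its -x. To be left alone.
- oil_bottle: White oil bottle, 54 mm across, 130 mm tall, standing beyond the angle plate. Origin: centre of its underside. To be left alone.
- screwdriver: Screwdriver with a yellow handle, 170 mm long, 26 mm thick, lying between the robot and the angle plate. Origin: middle of its length, on the bench. To be left alone.

How it is judged:
By the outcome, as a careful person would: the job done as asked, in the order asked, and still so for the second after the job is handed in, while the arm keeps its last pose, push and grip.
It also fails if it takes over 72 s, if anything falls off the work surface, if the arm or the gripper's body presses on something with over 40 N, if the wrist force passes 120 N, or if a joint passes its speed limit or range.

### The arm

A 6-joint arm with a two-finger parallel gripper is mounted at the origin on the work surface. World frame = base frame: x ahead of the robot, y to its left, z up, the work surface at z = 0. Lengths are in m, angles in rad, forces in N, time in s.
With the tool pointing down it reaches from about 0.35 to 0.775 m from the base axis. Payload 7.3 kg.
Tool frame: the origin (TCP) lies on the centre line of the jaws, within the pads' length; the fingertips stand 17 mm ahead of it and the grasp point (between the pads) lies 2 mm behind it (robot.tip_extent is the distance from the TCP to the fingertips, in m); z points along the fingers, y is the line along which they close (so a half turn about z gives the same grasp; the last joint's range is limited). The gripper opens to 92 mm and grips with 3 to 60 N. Pads are 19 mm wide; open, the fingers measure 130 mm over their backs; the gripper's body (75 mm by 190 mm) begins 47 mm behind the grasp point.
Start: joints at [1.005, 0.342, 1.524, -0, 1.275, -0.146], TCP at [0.214, 0.479, 0.244] pointing down, gripper open.
Joint ranges: [-2.53, 2.53], [-0.77, 2.02], [0.04, 2.7], [-1, 4.14], [0.28, 2.66], [-3.11, 3.11]. Speed limits (rad/s): [2.57, 2.57, 3.14, 3.14, 3.14, 3.14].

### API

Orientations are given as [roll, pitch, yaw] about the fixed x, y, z axes, in that order (R = Rz(yaw) Ry(pitch) Rx(roll)).
In Python, from cell import robot gives the robot as it stands.
- The arm moves only by the tool step_arm, never from a script. Its argument "motion" is a list of rows, each a list of 2 entries, a list of its own where there are three numbers: the shift along the tool's x, y, z in units of 60 mm (1.0 is 60 mm), then the turn about the tool's z in rad. In form: [[[x, y, z], spin], ...]. A call has 1 to 10 rows; each row is the pose to reach, as a shift and turn from the pose commanded when the call began, along the tool's axes at that moment; what a row does not reach only later rows make up. A row lasts 1/8 s, in which the tool goes at most 62.5 mm and 10.7 degrees, less where a joint would pass 70% of its speed; a pose out of reach is approached as far as the arm can. A call with a gripper value outside its range is refused whole. "hand" is the closure in counts, from 0 (fully open) to 255 (shut), set as the call begins (left out, the last holds). The fingers move at their own pace and stop on an object; "squeeze" is the grip in N (left out, the last holds). Time passes only in rows, so rows that repeat a pose let the fingers close. It gives the time, the measured TCP pose, the force, the opening and the grip force at its end, in the units of the state.
- robot.observe(): the state, without advancing time (a new reading comes with each control period).
- robot.read_camera(name): name is "scene" or "top" or "wrist"; returns a dict with "pixels" (480x640x3 uint8, red, green, blue), "intrinsics" (3x3 intrinsics, pixels), "xyz" and "rotation" of the camera in the world; the wrist camera has in their place "T_tool_cam" (4x4, takes a point from camera to tool coordinates, whose origin is the TCP and whose axes are the flange's). Camera axes: x right, y up, looking along -z (the intrinsics and any distortion apply to the point x, -y, -z); pixel columns grow to the right and rows downward; lengths in m; the calibration is good to about 2 mm. A picture is of the moment at which its call begins: read the wrist's pose just before it. There is no depth.
- robot.hand_in(): hands the job in; it is judged then, once.
The state is a dict: "time": time; "qpos": joint angles; "qvel": joint speeds; "joint_efforts": joint torques, N m; "tool_pos": TCP position; "tool_rot": TCP orientation; "contact_force": force on the tool from outside, world axes, zero at the start; "torque": the same for the moment, N m; "opening": finger opening in m; "grip_force": force on a finger pad.
Only numpy, scipy, OpenCV 4.12 (cv2) and the standard library are available. Lean on these libraries where they do the work, as an engineer would, in place of code of your own. Each camera call takes 0.05 s, during which the arm holds its last target. There are 200 camera calls.

## Working session

There is one attempt and no reset: what is moved stays moved. The work goes in short steps, Python scripts to look and compute and a tool call to move; the robot and the scene stay as the last step left them, time stands still between calls to the robot, and variables do not carry over. Pictures are saved under pics/ and viewed, at most 10 in all, crops included, and the job is handed in when it is done.

Besides the shell and the picture viewer there is one more tool, called after "Emit:" by a JSON object that holds its "api" and its "payload", one argument or row to a line. step_arm: Moves the arm, as the interface text tells. Its arguments: {"type":"object","properties":{"motion":{"type":"array"},"hand":{"type":"number"},"squeeze":{"type":"number"}},"required":["motion"]}

```bash
mkdir -p pics; ls; python3 - <<'E'
from cell import robot
import cv2, numpy as np
print(robot.observe())
np.set_printoptions(precision=4,suppress=True)
for n in("scene","top"):
    d=robot.read_camera(n); cv2.imwrite(f"pics/{n}0.png",d["pixels"][...,::-1])
    print(n,{k:v for k,v in d.items() if k!="pixels"})
d=robot.read_camera("wrist");print({k:v for k,v in d.items() if k!="pixels"})
E
```

```text
pics
{'time': 0.0, 'qpos': array([ 1.00498604e+00,  3.42740060e-01,  1.52501290e+00, -1.77457029e-05,
        1.27537635e+00, -1.45992312e-01]), 'qvel': array([0.00038789, 0.00203783, 0.00129123, 0.00019904, 0.00032922,
       0.00095372]), 'joint_efforts': array([-1.41138949e-03, -4.31255078e+01, -2.44216847e+01,  7.15755299e-02,
        5.60509705e-02, -1.38312971e-04]), 'tool_pos': array([0.21376532, 0.47910061, 0.24303737]), 'tool_rot': array([-3.14006987e+00, -2.06755480e-04,  2.72177970e+00]), 'contact_force': array([-0.89055456, -1.04915095,  0.20297377]), 'torque': array([-0.02324517,  0.01149754, -0.00661764]), 'grip_force': 0.0, 'opening': 0.09197465094002287}
scene {'intrinsics': array([[524.3355,   0.    , 317.1554],
       [  0.    , 524.3355, 237.3136],
       [  0.    ,   0.    ,   1.    ]]), 'xyz': array([ 1.2463, -0.1371,  0.7209]), 'rotation': array([0.842 , 0.0062, 1.3897])}
top {'intrinsics': array([[484.5322,   0.    , 312.5774],
       [  0.    , 484.5322, 230.934 ],
       [  0.    ,   0.    ,   1.    ]]), 'xyz': array([ 0.4016, -0.007 ,  0.9759]), 'rotation': array([ 0.1767,  0.002 , -1.593 ])}
{'intrinsics': array([[379.3672,   0.    , 320.2962],
       [  0.    , 379.3672, 236.5602],
       [  0.    ,   0.    ,   1.    ]]), 'T_tool_cam': array([[-0.0004,  0.9598,  0.2807,  0.0763],
       [ 1.    ,  0.0001,  0.0009, -0.0012],
       [ 0.0009,  0.2807, -0.9598, -0.1388],
       [ 0.    ,  0.    ,  0.    ,  1.    ]])}
```

View pics/scene0.png

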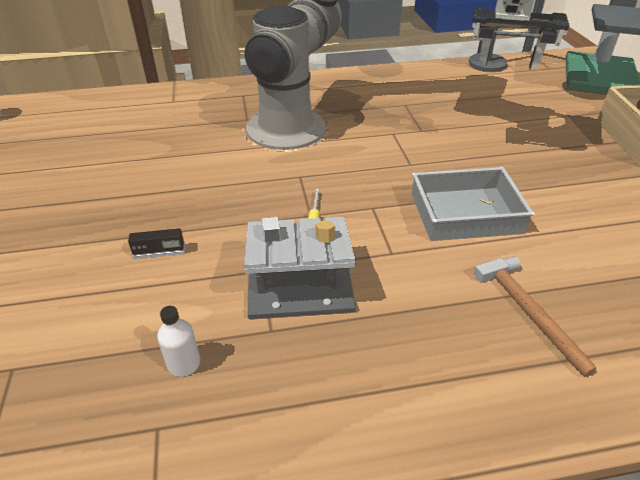

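View pics/top0.png

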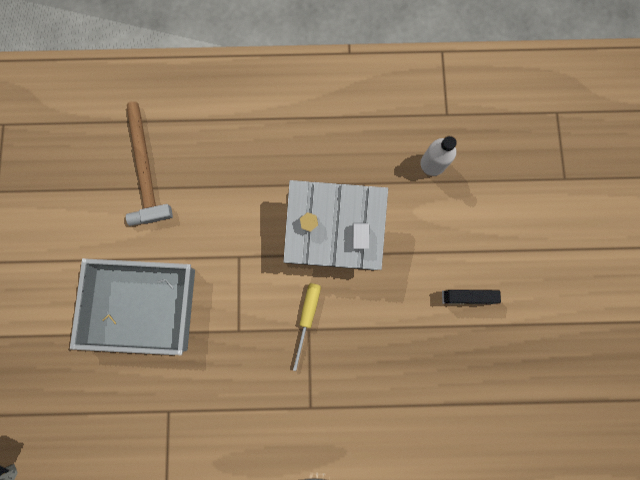

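The top view shows the hex at (309,222), the bar at (361,236), the plate corners at about (290,181), (387,187), (381,269) and (285,262), the level at (472,297) and the tray at (132,308). I'll fit the poses from both views.

```bash
cat > h.py <<'E'
import numpy as np, cv2
from cell import robot
from scipy.spatial.transform import Rotation as R
from scipy.optimize import least_squares
np.set_printoptions(precision=4,suppress=True)
K={}
def cam(n,save=None):
    s=robot.observe(); d=robot.read_camera(n)
    if save: cv2.imwrite(save,d["pixels"][...,::-1])
    if n=="wrist":
        T=np.eye(4);T[:3,:3]=R.from_euler("xyz",s["tool_rot"]).as_matrix();T[:3,3]=s["tool_pos"]
        T=T@d["T_tool_cam"]; return d["intrinsics"],T[:3,3],T[:3,:3],d["pixels"]
    return d["intrinsics"],d["xyz"],R.from_euler("xyz",d["rotation"]).as_matrix(),d["pixels"]
def proj(c,P):
    p=(np.atleast_2d(P)-c[1])@c[2]; p=p*[1,-1,-1]
    q=p@c[0].T; return q[:,:2]/q[:,2:]
def ray(c,uv):
    uv=np.atleast_2d(uv); q=np.c_[uv,np.ones(len(uv))]@np.linalg.inv(c[0]).T
    return (q*[1,-1,-1])@c[2].T
def onplane(c,uv,p0,n):
    d=ray(c,uv); t=((np.array(p0)-c[1])@n)/(d@n); return c[1]+t[:,None]*d
def atz(c,uv,z): return onplane(c,uv,[0,0,z],np.array([0,0,1.]))
def faceT(v): # x,y,yaw,slope of plate, face z
    M=R.from_euler("z",v[2]).as_matrix()@R.from_euler("y",-v[3]).as_matrix()
    return np.array([v[0],v[1],v[4]]),M
E
python3 - <<'E'
from h import *
t=cam("top");s=cam("scene")
C=np.array([[75,90,0],[75,-90,0],[-75,-90,0],[-75,90,0]])/1e3
ut=[[290,181],[387,187],[381,269],[285,262]]; us=[[354,264],[246,270],[249,224],[346,218]]
def f(v):
    p,M=faceT(v);W=C@M.T+p
    return np.r_[(proj(t,W)-ut).ravel(),(proj(s,W)-us).ravel(),(v[4]-.108)*500]
r=least_squares(f,[.5,0,0,.3,.108]);print(r.x,np.degrees(r.x[2:4]),r.fun)
p,M=faceT(r.x);n=M[:,2]
for nm,uv in(("hex",[309,222]),("bar",[361,236])):
    w=onplane(t,uv,p+.026*n,n)[0]; print(nm,w,(w-p)@M)
print("level ends",atz(t,[[445,292],[500,291],[500,303],[445,303]],.048))
print("tray rim",atz(t,[[83,261],[192,265],[187,354],[71,348]],.055))
print("bottle",atz(t,[449,143],.13),"sd",atz(t,[[313,287],[296,370]],.013))
a=cv2.resize(t[3][175:275,275:395],None,fx=3.3,fy=3.3,interpolation=2);b=cv2.resize(s[3][200:300,240:360],None,fx=3.3,fy=3.3,interpolation=2)
c=cv2.resize(t[3][270:320,420:520],None,fx=3.3,fy=3.3,interpolation=2)
im=np.zeros((510,800,3),np.uint8);im[:330,:396]=a;im[:330,400:796]=b;im[340:505,:330]=c;cv2.imwrite("pics/crop.png",im[...,::-1])
E
```

```text
[ 0.5692 -0.0506 -0.1003  0.167   0.1022] [-5.7466  9.569 ] [-0.4614 -1.1377  0.283   0.1971  0.1282 -0.225  -1.7453 -0.8291  1.1967
 -0.9535 -0.7256 -0.1784 -0.7416 -0.9815 -1.924  -0.4114 -2.9103]
hex [ 0.5694 -0.0027  0.1278] [-0.0003  0.0477  0.026 ]
bar [ 0.5425 -0.0947  0.1248] [-0.0181 -0.0466  0.026 ]
level ends [[ 0.4437 -0.258   0.048 ]
 [ 0.4432 -0.3626  0.048 ]
 [ 0.4207 -0.3606  0.048 ]
 [ 0.423  -0.2565  0.048 ]]
tray rim [[0.5176 0.4311 0.055 ]
 [0.5052 0.2226 0.055 ]
 [0.3403 0.2283 0.055 ]
 [0.3559 0.4435 0.055 ]]
bottle [[ 0.7106 -0.2622  0.13  ]] sd [[ 0.4609 -0.0073  0.013 ]
 [ 0.303   0.0289  0.013 ]]
```

View pics/crop.png

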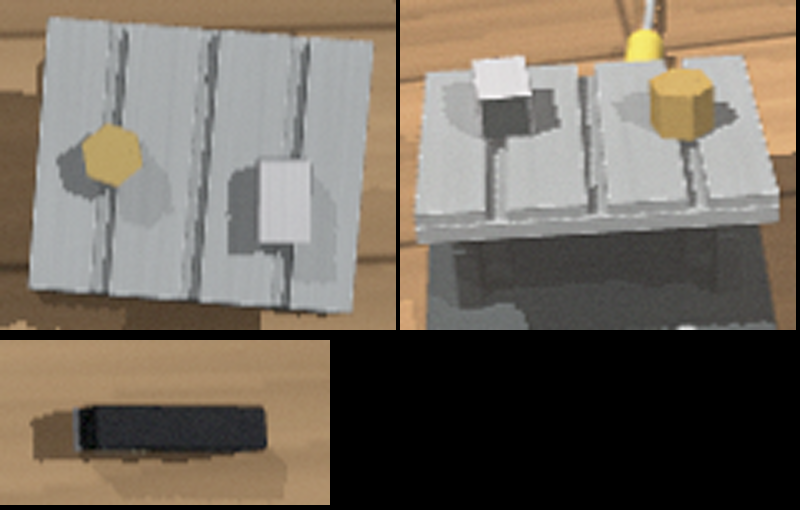

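Better corners from the crop: top-view corners (289.5,180.2), (388,187.4), (381.7,269.5), (284.1,262.9). In the scene view, the upper edge is (354.5,257), (244.5,264) and the low edge is (248.2,221.2), (344.2,217).

```bash
python3 - <<'E'
from h import *
t=cam("top");s=cam("scene")
C=np.array([[75,90,0],[75,-90,0],[-75,-90,0],[-75,90,0]])/1e3
ut=[[289.5,180.2],[388,187.4],[381.7,269.5],[284.1,262.9]]; us=[[354.5,257],[244.5,264],[248.2,221.2],[344.2,217]]
def f(v):
    p,M=faceT(v);W=C@M.T+p
    return np.r_[(proj(t,W)-ut).ravel(),(proj(s,W)-us).ravel(),(v[4]-.108)*500]
r=least_squares(f,[.5,0,0,.3,.108]);print(r.x,np.degrees(r.x[2:4]),r.fun)
np.save("plate.npy",r.x)
p,M=faceT(r.x);n=M[:,2]
q=lambda a:np.array(a)/3.3+[275,175]
H=onplane(t,q([[112,124],[141,141],[138,173],[112,187],[84,172],[84,140]]),p+.026*n,n)
B=onplane(t,q([[261,160],[310,158],[308,243],[259,242]]),p+.026*n,n)
for W in(H,B):
    F=(W-p)@M;print("world top c",W.mean(0),"face",F.mean(0),"base",W.mean(0)-.026*n);print(F[:,:2])
    d=W[0]-W[3];print("yaw world",np.degrees(np.arctan2(d[1],d[0])))
L=atz(t,np.array([[92,406],[266,406],[266,450],[92,451]])/3.3+[420,270-340/3.3],.048);print(L,L.mean(0))
# TCP move for tool at start
o=robot.observe();Rt=R.from_euler("xyz",o["tool_rot"]).as_matrix();print(Rt)
E
```

```text
[ 0.5663 -0.0509 -0.099   0.2256  0.1079] [-5.67   12.9246] [-0.1434  0.1471  0.2778  0.2431 -0.1486  0.224  -0.6222 -0.6673  0.3483
  0.0884 -0.0838 -0.0721 -0.3607  0.6401 -0.5923 -0.6563 -0.0608]
world top c [ 0.5676 -0.0025  0.1337] face [0.0023 0.0483 0.026 ] base [ 0.5734 -0.0031  0.1084]
[[ 0.0196  0.0495]
 [ 0.0116  0.0333]
 [-0.0056  0.0336]
 [-0.0142  0.047 ]
 [-0.0073  0.0626]
 [ 0.0099  0.0638]]
yaw world -1.3221270106629384
world top c [ 0.5419 -0.0946  0.13  ] face [-0.0146 -0.0459  0.026 ] base [ 0.5477 -0.0951  0.1046]
[[ 0.0063 -0.0316]
 [ 0.0093 -0.0576]
 [-0.0363 -0.0602]
 [-0.0377 -0.034 ]]
yaw world -2.4890207958676736
[[ 0.4473 -0.2637  0.048 ]
 [ 0.4451 -0.3639  0.048 ]
 [ 0.42   -0.3617  0.048 ]
 [ 0.4217 -0.2619  0.048 ]] [ 0.4335 -0.3128  0.048 ]
[[-0.9132  0.4076 -0.0002]
 [ 0.4076  0.9132 -0.0002]
 [ 0.0001 -0.0003 -1.    ]]
```

```bash
cat >> h.py <<'E'
def go(*targets):
    "print tool-frame shift (60 mm units) and spin from the present pose to each (x,y,z,yaw)"
    o=robot.observe();M=R.from_euler("xyz",o["tool_rot"]).as_matrix();y0=o["tool_rot"][2]
    for t in targets:
        s=M.T@(np.array(t[:3])-o["tool_pos"])/.06
        print(t,"->",s.round(3),"spin",round(-((t[3]-y0+np.pi)%(2*np.pi)-np.pi),3))
E
python3 -c "
from h import *
go((.57,-.003,.215,np.pi-.023))"
```

```text
(0.57, -0.003, 0.215, 3.118592653589793) -> [-8.696 -4.922  0.477] spin -0.397
```

Emit:
{"api": "step_arm", "payload": {
  "motion": [
    [[-8.7,-4.92,0.3],-0.4],
    [[-8.7,-4.92,0.3],-0.4],
    [[-8.7,-4.92,0.3],-0.4],
    [[-8.7,-4.92,0.3],-0.4],
    [[-8.7,-4.92,0.3],-0.4],
    [[-8.7,-4.92,0.3],-0.4],
    [[-8.7,-4.92,0.3],-0.4],
    [[-8.7,-4.92,0.3],-0.4],
    [[-8.7,-4.92,0.3],-0.4],
    [[-8.7,-4.92,0.48],-0.4]
  ]
}}

```text
time: 1.6
tool_pos: [0.572, -0.0052, 0.2154]
tool_rot: [-3.141, 0.002, 3.121]
contact_force: [0.4, -0.2, -1.0]
opening: 0.0919
grip_force: 0.0
```

```bash
python3 - <<'E'
from h import *
c=cam("wrist","pics/w1.png")
v=np.load("plate.npy");p,M=faceT(v);n=M[:,2]
H0=np.array([.5734,-.0031,.1084])+.026*n
print(proj(c,[H0,p+M@[75e-3,90e-3,0],p+M@[-75e-3,90e-3,0],p+M@[.075,-.09,0],p+M@[-.075,-.09,0]]))
E
```

```text
[[326.3371 248.7426]
 [377.0398 353.7591]
 [396.0384 134.9885]
 [115.3079 335.7916]
 [125.1794 113.0724]]
```

View pics/w1.png

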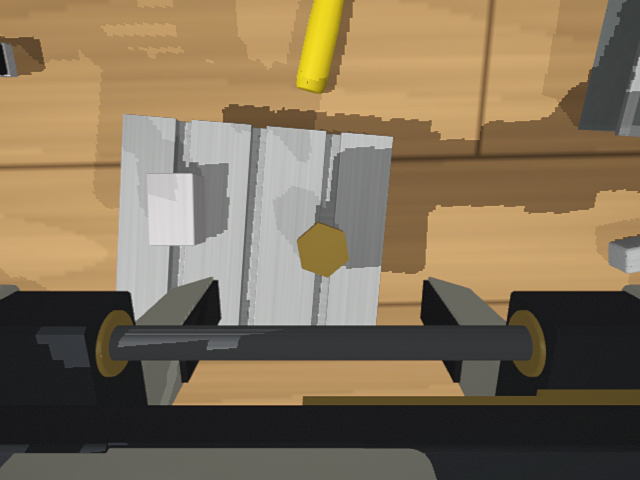

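The hex top is centred at (323,249), between the jaws (mid 322), with two of its flats facing sideways. The bar is at (171,209), and the plate corners agree with the fit. Descending now.

Emit:
{"api": "step_arm", "payload": {
  "motion": [
    [[0.02,0.01,0.7],0],
    [[0.02,0.01,1.2],0],
    [[0.02,0.01,1.38],0],
    [[0.02,0.01,1.38],0]
  ]
}}

```text
time: 2.15
tool_pos: [0.5691, -0.0021, 0.1321]
tool_rot: [3.141, -0.001, 3.122]
contact_force: [-0.1, -0.3, 0.9]
opening: 0.0916
grip_force: 0.0
```

Emit:
{"api": "step_arm", "payload": {
  "motion": [
    [[0,0,0],0],
    [[0,0,0],0],
    [[0,0,0],0],
    [[0,0,0],0],
    [[0,0,0],0],
    [[0,0,0],0]
  ],
  "hand": 200,
  "squeeze": 25
}}

```text
time: 2.9
tool_pos: [0.5691, -0.0023, 0.1321]
tool_rot: [3.141, -0.0, 3.122]
contact_force: [-0.2, -0.7, -0.4]
opening: 0.0368
grip_force: 0.0
```

Emit:
{"api": "step_arm", "payload": {
  "motion": [
    [[0,0,0],0],
    [[0,0,0],0],
    [[0,0,0],0],
    [[0,0,0],0]
  ]
}}

```text
time: 3.4
tool_pos: [0.5691, -0.0023, 0.1321]
tool_rot: [3.142, -0.0, 3.122]
contact_force: [-0.8, -0.9, -0.4]
opening: 0.0311
grip_force: 25.0
```

Emit:
{"api": "step_arm", "payload": {
  "motion": [
    [[0,0,-0.5],0],
    [[0,0,-1.2],0],
    [[0,0,-1.5],0],
    [[0,0,-1.5],0]
  ]
}}

```text
time: 3.9
tool_pos: [0.5697, -0.0022, 0.2233]
tool_rot: [-3.142, 0.003, 3.122]
contact_force: [-1.1, -0.7, -1.6]
opening: 0.0313
grip_force: 25.0
```

```bash
python3 -c "
from h import *
go((.43,.30,.21,np.pi-.02),(.43,.30,.09,np.pi-.02),(.43,.30,.07,np.pi-.02))"
```

```text
(0.43, 0.3, 0.21, 3.121592653589793) -> [2.428 4.99  0.214] spin 0.0
(0.43, 0.3, 0.09, 3.121592653589793) -> [2.434 4.99  2.214] spin 0.0
(0.43, 0.3, 0.07, 3.121592653589793) -> [2.435 4.99  2.547] spin 0.0
```

Gripped. Carrying it to the tray.

Emit:
{"api": "step_arm", "payload": {
  "motion": [
    [[2.44,5.4,0.1],0],
    [[2.44,5.4,0.1],0],
    [[2.44,5.4,0.1],0],
    [[2.44,5.4,0.1],0],
    [[2.44,5.4,0.1],0],
    [[2.44,5.4,0.1],0],
    [[2.44,5.4,1.1],0],
    [[2.44,5.4,2.1],0],
    [[2.44,5.4,2.9],0],
    [[2.44,5.4,2.9],0]
  ]
}}

```text
time: 5.15
tool_pos: [0.4259, 0.3228, 0.0439]
tool_rot: [-3.136, -0.009, 3.122]
contact_force: [-1.0, -0.1, -0.7]
opening: 0.0312
grip_force: 25.0
```

Emit:
{"api": "step_arm", "payload": {
  "motion": [
    [[0,0,0],0],
    [[0,0,0],0],
    [[0,0,0],0],
    [[0,0,0],0],
    [[0,0,-1],0],
    [[0,0,-2],0],
    [[0,0,-2.9],0],
    [[0,0,-2.9],0]
  ],
  "hand": 60
}}

```text
time: 6.15
tool_pos: [0.4311, 0.3257, 0.2272]
tool_rot: [3.136, 0.009, 3.122]
contact_force: [0.2, -0.5, -0.0]
opening: 0.0701
grip_force: 0.0
```

```bash
python3 -c "
from h import *
go((.545,-.096,.22,np.pi-.043),(.544,-.096,.128,np.pi-.043))"
```

```text
(0.545, -0.096, 0.22, 3.098592653589793) -> [-2.036 -6.99   0.102] spin 0.023
(0.544, -0.096, 0.128, 3.098592653589793) -> [-2.006 -6.998  1.635] spin 0.023
```

Emit:
{"api": "step_arm", "payload": {
  "motion": [
    [[-2.01,-6.98,0.1],0.02],
    [[-2.01,-6.98,0.1],0.02],
    [[-2.01,-6.98,0.1],0.02],
    [[-2.01,-6.98,0.1],0.02],
    [[-2.01,-6.98,0.1],0.02],
    [[-2.01,-6.98,0.1],0.02],
    [[-2.01,-6.98,0.1],0.02],
    [[-2.01,-6.98,0.1],0.02],
    [[-2.01,-6.98,0.1],0.02],
    [[-2.01,-6.98,0.1],0.02]
  ]
}}

```text
time: 7.4
tool_pos: [0.5411, -0.0951, 0.2159]
tool_rot: [3.141, -0.001, 3.103]
contact_force: [-0.1, 0.3, -0.0]
opening: 0.0705
grip_force: 0.0
```

```bash
python3 - <<'E'
from h import *
go((.544,-.096,.128,np.pi-.043))
c=cam("wrist");v=np.load("plate.npy");p,M=faceT(v);n=M[:,2]
g=c[3][:290].astype(int); m=((g.min(2)>195)&(g.max(2)-g.min(2)<25)).astype(np.uint8)
k,l,st,ce=cv2.connectedComponentsWithStats(m)
i=1+st[1:,4].argmax();print(st[i],ce[i],onplane(c,ce[i],p+.026*n,n))
h=cam("top","pics/t1.png")[3]
cv2.imwrite("pics/t1.png",cv2.resize(h[160:380,50:450],None,fx=2,fy=2)[...,::-1])
E
```

```text
(0.544, -0.096, 0.128, 3.098592653589793) -> [-0.05  -0.014  1.465] spin 0.005
[ 255  160   89  130 3858] [278.4863 229.7146] [[ 0.5254 -0.1216  0.1268]]
```

View pics/t1.png

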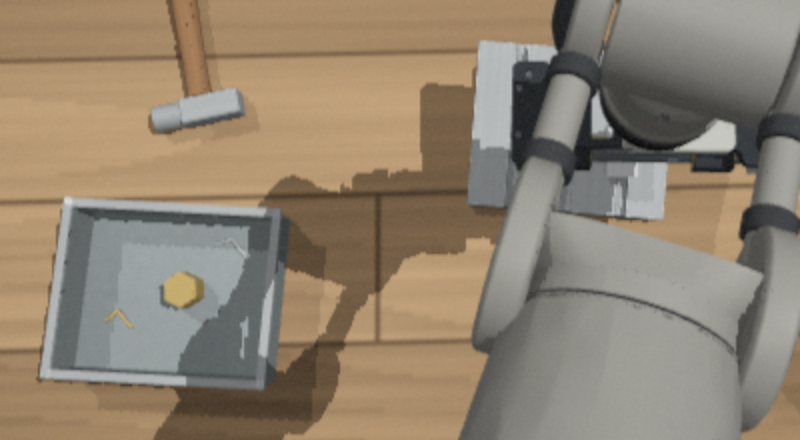

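The hex is in the tray at (182,290). Descending on the bar.

Emit:
{"api": "step_arm", "payload": {
  "motion": [
    [[-0.05,-0.01,0.7],0],
    [[-0.05,-0.01,1.2],0],
    [[-0.05,-0.01,1.46],0],
    [[-0.05,-0.01,1.46],0]
  ]
}}

```text
time: 8.0
tool_pos: [0.5442, -0.0967, 0.128]
tool_rot: [3.141, -0.001, 3.103]
contact_force: [-0.2, 0.6, 0.5]
opening: 0.0706
grip_force: 0.0
```

Emit:
{"api": "step_arm", "payload": {
  "motion": [
    [[0,0,0],0],
    [[0,0,0],0],
    [[0,0,0],0],
    [[0,0,0],0],
    [[0,0,0],0],
    [[0,0,0],0],
    [[0,0,0],0],
    [[0,0,0],0]
  ],
  "hand": 205
}}

```text
time: 9.0
tool_pos: [0.5445, -0.0972, 0.1287]
tool_rot: [3.142, 0.0, 3.102]
contact_force: [-0.8, 0.1, 3.2]
opening: 0.0278
grip_force: 25.0
```

Emit:
{"api": "step_arm", "payload": {
  "motion": [
    [[0,0,-0.5],0],
    [[0,0,-1.2],0],
    [[0,0,-1.5],0],
    [[0,0,-1.5],0]
  ]
}}

```text
time: 9.5
tool_pos: [0.545, -0.0974, 0.2194]
tool_rot: [-3.141, 0.003, 3.102]
contact_force: [0.1, 0.1, -1.4]
opening: 0.028
grip_force: 25.0
```

```bash
python3 -c "
from h import *
go((.43,.29,.21,np.pi),(.43,.29,.045,np.pi))"
```

```text
(0.43, 0.29, 0.21, 3.141592653589793) -> [2.172 6.376 0.148] spin -0.04
(0.43, 0.29, 0.045, 3.141592653589793) -> [2.179 6.378 2.898] spin -0.04
```

Emit:
{"api": "step_arm", "payload": {
  "motion": [
    [[1.51,6.3,0.1],-0.04],
    [[1.51,6.3,0.1],-0.04],
    [[1.51,6.3,0.1],-0.04],
    [[1.51,6.3,0.1],-0.04],
    [[1.51,6.3,0.1],-0.04],
    [[1.51,6.3,0.1],-0.04],
    [[1.51,6.3,0.1],-0.04],
    [[1.51,6.3,0.1],-0.04],
    [[1.51,6.3,1.1],-0.04],
    [[1.51,6.3,2.0],-0.04]
  ]
}}

```text
time: 10.75
tool_pos: [0.4695, 0.2821, 0.0971]
tool_rot: [-3.141, 0.001, 3.14]
contact_force: [0.4, -0.1, -0.6]
opening: 0.0281
grip_force: 25.0
```

Emit:
{"api": "step_arm", "payload": {
  "motion": [
    [[0,0,0.5],0],
    [[0,0,0.85],0],
    [[0,0,0.85],0]
  ]
}}

```text
time: 11.12
tool_pos: [0.4684, 0.2817, 0.0458]
tool_rot: [-3.14, -0.004, 3.139]
contact_force: [-0.5, -0.2, -0.5]
opening: 0.0277
grip_force: 25.0
```

Emit:
{"api": "step_arm", "payload": {
  "motion": [
    [[0,0,0],0],
    [[0,0,0],0],
    [[0,0,0],0],
    [[0,0,0],0],
    [[0,0,-1],0],
    [[0,0,-2],0],
    [[0,0,-2.9],0],
    [[0,0,-2.9],0]
  ],
  "hand": 135
}}

```text
time: 12.12
tool_pos: [0.4708, 0.2851, 0.2265]
tool_rot: [3.138, 0.009, -3.141]
contact_force: [-0.7, 0.2, -1.3]
opening: 0.0432
grip_force: 0.0
```

```bash
python3 -c "
from h import *
print(robot.observe()['qpos'])
go((.44,-.20,.22,np.pi/2),(.4335,-.3128,.2,np.pi/2-.02),(.4335,-.3128,.2,-np.pi/2-.02))
h=cam('top')[3];cv2.imwrite('pics/t2.png',cv2.resize(h[160:380,50:550],None,fx=1.6,fy=1.6)[...,::-1])"
```

```text
[ 0.4051  0.397   1.4898  0.0001  1.2447 -1.1662]
(0.44, -0.2, 0.22, 1.5707963267948966) -> [ 0.519 -8.085  0.071] spin 1.571
(0.4335, -0.3128, 0.2, 1.5507963267948965) -> [ 0.632 -9.966  0.396] spin 1.591
(0.4335, -0.3128, 0.2, -1.5907963267948966) -> [ 0.632 -9.966  0.396] spin -1.55
```

View pics/t2.png

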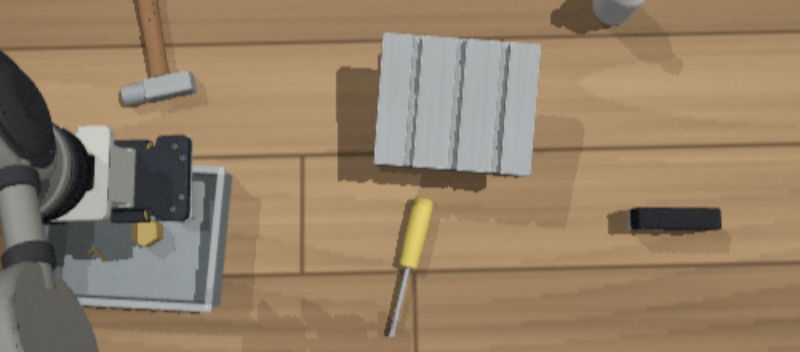

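The plate is clear; the hex is in the tray (147,232) and the bar is under the gripper. Next I'll go to the level.

Emit:
{"api": "step_arm", "payload": {
  "motion": [
    [[0.63,-9.95,0.1],1.59],
    [[0.63,-9.95,0.1],1.59],
    [[0.63,-9.95,0.1],1.59],
    [[0.63,-9.95,0.1],1.59],
    [[0.63,-9.95,0.1],1.59],
    [[0.63,-9.95,0.1],1.59],
    [[0.63,-9.95,0.1],1.59],
    [[0.63,-9.95,0.1],1.59],
    [[0.63,-9.95,0.1],1.59],
    [[0.63,-9.95,0.1],1.59]
  ],
  "hand": 70
}}

```text
time: 13.42
tool_pos: [0.43, -0.3153, 0.2134]
tool_rot: [-3.139, -0.002, 1.549]
contact_force: [0.6, 0.2, -0.3]
opening: 0.0667
grip_force: 0.0
```

Emit:
{"api": "step_arm", "payload": {
  "motion": [
    [[0,0,0],0],
    [[0,0,0.3],0],
    [[0,0,0.3],0]
  ]
}}

```text
time: 13.8
tool_pos: [0.4304, -0.311, 0.1954]
tool_rot: [-3.138, -0.004, 1.553]
contact_force: [-0.1, -1.2, 1.1]
opening: 0.0665
grip_force: 0.0
```

```bash
python3 - <<'E'
from h import *
c=cam("wrist","pics/w2.png")
print(proj(c,[[.4335,-.3128,.048]]))
go((.4335,-.3128,.036,1.551))
t=cam("top")
p=cv2.resize(t[3][260:360,70:200],None,fx=2,fy=2)
w=c[3].copy();w[:200,:260]=p;cv2.imwrite("pics/w2.png",w[...,::-1])
E
```

```text
[[326.3728 228.3591]]
(0.4335, -0.3128, 0.036, 1.551) -> [-0.027  0.049  2.675] spin 0.002
```

View pics/w2.png

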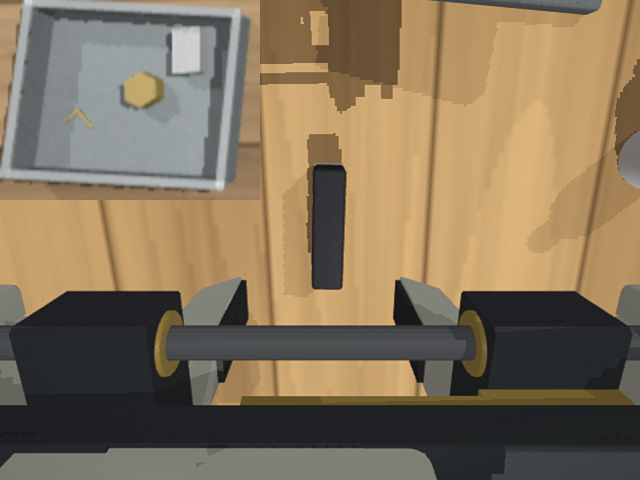

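The wrist picture shows the level top spanning (313..346, 165..289), centred about (328,228) as predicted. In the inset both offcuts are in the tray. Gripping the level.

Emit:
{"api": "step_arm", "payload": {
  "motion": [
    [[-0.02,0.06,0.9],0],
    [[-0.02,0.06,1.8],0],
    [[-0.02,0.06,2.4],0],
    [[-0.02,0.06,2.77],0],
    [[-0.02,0.06,2.77],0]
  ]
}}

```text
time: 14.52
tool_pos: [0.4345, -0.3132, 0.0304]
tool_rot: [-3.139, -0.002, 1.552]
contact_force: [0.5, 0.4, -0.2]
opening: 0.0664
grip_force: 0.0
```

Emit:
{"api": "step_arm", "payload": {
  "motion": [
    [[0,0,0],0],
    [[0,0,0],0],
    [[0,0,0],0],
    [[0,0,0],0],
    [[0,0,0],0],
    [[0,0,0],0],
    [[0,0,0],0],
    [[0,0,0],0]
  ],
  "hand": 210,
  "squeeze": 25
}}

```text
time: 15.52
tool_pos: [0.435, -0.3143, 0.0316]
tool_rot: [3.141, 0.0, 1.552]
contact_force: [-0.4, 1.2, 5.5]
opening: 0.0261
grip_force: 24.9
```

Emit:
{"api": "step_arm", "payload": {
  "motion": [
    [[0,0,-0.5],0],
    [[0,0,-1.2],0],
    [[0,0,-2.2],0],
    [[0,0,-3.0],0],
    [[0,0,-3.0],0]
  ]
}}

```text
time: 16.15
tool_pos: [0.4361, -0.3154, 0.2147]
tool_rot: [3.136, 0.005, 1.552]
contact_force: [0.3, -0.3, -2.2]
opening: 0.0261
grip_force: 24.9
```

```bash
python3 -c "
from h import *
p,M=faceT(np.load('plate.npy'))
go((p[0],p[1],.22,np.pi-.099))"
```

```text
(np.float64(0.5663453370482452), np.float64(-0.0509181663932892), 0.22, 3.042592653589793) -> [ 4.448  2.088 -0.099] spin -1.491
```

Emit:
{"api": "step_arm", "payload": {
  "motion": [
    [[4.44,1.96,-0.1],-1.49],
    [[4.44,1.96,-0.1],-1.49],
    [[4.44,1.96,-0.1],-1.49],
    [[4.44,1.96,-0.1],-1.49],
    [[4.44,1.96,-0.1],-1.49],
    [[4.44,1.96,-0.1],-1.49],
    [[4.44,1.96,-0.1],-1.49],
    [[4.44,1.96,-0.1],-1.49],
    [[4.44,1.96,-0.1],-1.49],
    [[4.44,1.96,-0.1],-1.49]
  ]
}}

```text
time: 17.4
tool_pos: [0.5571, -0.0501, 0.2162]
tool_rot: [3.141, -0.002, 3.038]
contact_force: [0.0, 0.7, -2.2]
opening: 0.026
grip_force: 24.9
```

```bash
python3 -c "
from h import *
go((.5588,-.0505,.165,np.pi-.099))
o=robot.observe();print(o['contact_force'],o['torque'],o['tool_rot'])
c=cam('wrist');cv2.imwrite('pics/w3.png',c[3][...,::-1])
p,M=faceT(np.load('plate.npy'))
print(proj(c,[p+M@np.array(q)/1e3 for q in ((75,90,0),(-75,90,0),(75,-90,0),(-75,-90,0))]))"
```

```text
(0.5588, -0.0505, 0.165, 3.042592653589793) -> [-0.031 -0.004  0.853] spin -0.004
[ 0.0468  0.6755 -2.1714] [0.0136 0.0002 0.0212] [ 3.1413 -0.0019  3.0382]
[[451.2214 362.2096]
 [454.5358 145.2744]
 [194.1464 363.2091]
 [188.9674 146.58  ]]
```

View pics/w3.png

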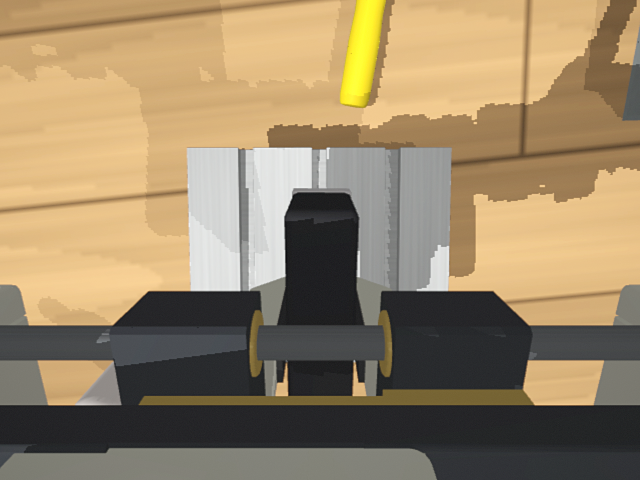

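The plate's lower corners sit at (188,148) and (451,147), square to the tool, and the level is centred at column 321. Lowering it.

Emit:
{"api": "step_arm", "payload": {
  "motion": [
    [[-0.03,0,0.4],0],
    [[-0.03,0,0.8],0],
    [[-0.03,0,0.95],0],
    [[-0.03,0,0.95],0]
  ]
}}

```text
time: 17.95
tool_pos: [0.5591, -0.0503, 0.16]
tool_rot: [3.141, -0.001, 3.041]
contact_force: [-0.2, -0.8, -0.7]
opening: 0.0255
grip_force: 24.9
```

Emit:
{"api": "step_arm", "payload": {
  "motion": [
    [[0,0,0.03],0],
    [[0,0,0.06],0],
    [[0,0,0.09],0],
    [[0,0,0.12],0],
    [[0,0,0.15],0],
    [[0,0,0.15],0],
    [[0,0,0.15],0]
  ],
  "squeeze": 8
}}

```text
time: 18.82
tool_pos: [0.5593, -0.0503, 0.1513]
tool_rot: [3.142, 0.0, 3.042]
contact_force: [0.5, -0.4, -0.8]
opening: 0.0263
grip_force: 8.0
```

Emit:
{"api": "step_arm", "payload": {
  "motion": [
    [[0,0,0.015],0],
    [[0,0,0.03],0],
    [[0,0,0.045],0],
    [[0,0,0.06],0],
    [[0,0,0.075],0],
    [[0,0,0.075],0]
  ]
}}

```text
time: 19.58
tool_pos: [0.5591, -0.0502, 0.1468]
tool_rot: [3.141, -0.0, 3.042]
contact_force: [-3.2, -0.0, 2.1]
opening: 0.026
grip_force: 8.0
```

Emit:
{"api": "step_arm", "payload": {
  "motion": [
    [[0,0,0.015],0],
    [[0,0,0.03],0],
    [[0,0,0.045],0],
    [[0,0,0.045],0]
  ]
}}

```text
time: 20.08
tool_pos: [0.5594, -0.0502, 0.1439]
tool_rot: [3.141, 0.0, 3.042]
contact_force: [-2.0, 0.3, 0.3]
opening: 0.0259
grip_force: 8.0
```

Contact, and the level is turning in the grip. Continuing in small steps.

Emit:
{"api": "step_arm", "payload": {
  "motion": [
    [[0,0,0.015],0],
    [[0,0,0.03],0],
    [[0,0,0.045],0],
    [[0,0,0.045],0]
  ]
}}

```text
time: 20.58
tool_pos: [0.5594, -0.0503, 0.1413]
tool_rot: [3.141, 0.0, 3.042]
contact_force: [-1.6, 0.3, 0.2]
opening: 0.026
grip_force: 8.0
```

Emit:
{"api": "step_arm", "payload": {
  "motion": [
    [[0,0,0.01],0],
    [[0,0,0.02],0],
    [[0,0,0.02],0]
  ]
}}

```text
time: 20.95
tool_pos: [0.5593, -0.0503, 0.1401]
tool_rot: [3.141, 0.0, 3.042]
contact_force: [-1.0, 0.6, 1.0]
opening: 0.0257
grip_force: 8.0
```

Emit:
{"api": "step_arm", "payload": {
  "motion": [
    [[0,0,0.01],0],
    [[0,0,0.02],0],
    [[0,0,0.02],0]
  ]
}}

```text
time: 21.32
tool_pos: [0.5593, -0.0503, 0.1389]
tool_rot: [3.142, 0.0, 3.042]
contact_force: [-1.7, -0.1, 0.6]
opening: 0.0261
grip_force: 8.0
```

Emit:
{"api": "step_arm", "payload": {
  "motion": [
    [[0,0,0.01],0],
    [[0,0,0.02],0],
    [[0,0,0.02],0]
  ]
}}

```text
time: 21.7
tool_pos: [0.5593, -0.0503, 0.1385]
tool_rot: [-3.142, 0.0, 3.042]
contact_force: [-3.2, -0.9, 6.3]
opening: 0.026
grip_force: 8.0
```

Emit:
{"api": "step_arm", "payload": {
  "motion": [
    [[0,0,0.01],0],
    [[0,0,0.02],0],
    [[0,0,0.02],0]
  ]
}}

```text
time: 22.08
tool_pos: [0.5598, -0.0503, 0.1379]
tool_rot: [-3.141, 0.002, 3.042]
contact_force: [-4.6, 0.7, 10.0]
opening: 0.0261
grip_force: 8.0
```

The force rose sharply at z≈0.1385, so it looks flush. Settling, then checking.

Emit:
{"api": "step_arm", "payload": {
  "motion": [
    [[0,0,0],0],
    [[0,0,0],0],
    [[0,0,0],0],
    [[0,0,0],0]
  ],
  "squeeze": 12
}}

```text
time: 22.58
tool_pos: [0.5598, -0.0503, 0.1379]
tool_rot: [-3.141, 0.002, 3.042]
contact_force: [-4.5, 0.4, 9.1]
opening: 0.0264
grip_force: 12.0
```

```bash
python3 - <<'E'
from h import *
o=robot.observe();print(o['contact_force'],o['torque'],o['tool_pos'],o['grip_force'])
s=cam("scene");w=cam("wrist")
im=np.zeros((560,800,3),np.uint8)
im[:,:]=0
a=cv2.resize(s[3][180:290,225:375],None,fx=4,fy=4,interpolation=2)[:,:400+0]
a=cv2.resize(s[3][180:290,230:370],(400,314),interpolation=2); im[:314,:400]=a
b=cv2.resize(w[3][120:300,180:460],(400,257),interpolation=2); im[:257,400:]=b
cv2.imwrite("pics/f.png",im[:320,:,::-1])
p,M=faceT(np.load('plate.npy'))
c=p-np.array([.001,0,0])
f=lambda c,P:proj(c,[p+M@np.array(q)/1e3 for q in P])
P=[(-50,13,0),(-50,-13,0),(-50,13,48),(-50,-13,48)]
print(f(w,P)); print((f(w,P)-[180,120])*400/280+[400,0])
P=[(50,13,0),(50,-13,0),(50,13,48),(50,-13,48)];print((f(s,P)-[230,180])*400/140)
E
```

```text
[-4.5327  0.3626  9.0789] [0.1427 0.678  0.0196] [ 0.5598 -0.0503  0.1379] 12.000615745782852
[[349.7186 200.4491]
 [295.6437 200.4999]
 [360.0423 195.7707]
 [286.7037 195.8407]]
[[642.4552 114.9273]
 [565.2054 114.9999]
 [657.2033 108.2438]
 [552.4338 108.3438]]
[[219.9622 206.4281]
 [175.5227 209.1426]
 [217.111  133.7706]
 [171.4569 136.4322]]
```

View pics/f.png

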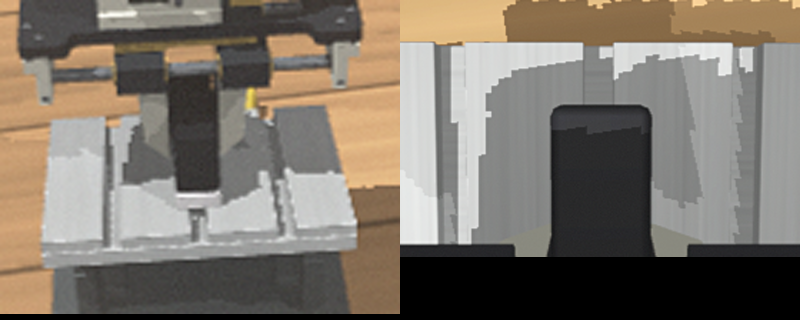

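```bash
python3 -c "
from cell import robot
print(robot.hand_in())"
```

```text
the job is handed in; nothing more can be done
None
```

The job is handed in: both offcuts are in the scrap tray, and the level is held on the slope with a 12 N grip and a steady push of about 9 N. That it lies flush is judged from the sharp force rise at the expected height and the final pictures; my camera fit put the slope at about 13°.

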